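Put the drip coffee filter together on its cup

TASK

The washed parts of the little drip coffee filter stand about the worktop; put the set together again, one part at a time from the bottom up: the espresso cup upright in the middle of its saucer, then the filter pot on the cup with its brim resting on the rim, then the press down inside the pot, knob up, and last the domed cap over the pot, well down on its rim. Build it where the saucer stands, and leave the jam jar, the garlic and the tea light where they are.

Things in the scene. Friction and masses are not known exactly. Their poses are not given: they have to be found in the camera images.
- saucer: White ceramic saucer, 120 mm across, 13 mm high at the edge. Origin: centre of its underside, z up. Its flat well, 56 mm across, lies 5 mm above the underside, bounded by a ridge 2 mm high; outside the ridge the saucer slopes up to its edge. The cup's foot belongs in the well. It stays where it is.
- cup: White espresso cup with a terracotta-coloured inside and one handle, 0.12 kg, loose. Round body 62 mm across at the rim, foot 43 mm, 51 mm high. Origin: on the underside, but the axis of the round body stands 14 mm from it along the cup's own +y; the handle points to -y and ends 60 mm from the axis. z up. The body can be gripped from above across the cup's x, clear of the handle.
- cup_mouth (a point): Centre of the cup's mouth: on the axis of its round body, level with the rim, 51 mm above the underside; it turns with the cup (its axes are those of the cup). The mouth is about 45 mm wide inside.
- filter_pot: Steel filter pot, loose, 0.1 kg: open cylinder 58 mm across (bore 53 mm) with a flat brim 84 mm across near its foot. Origin: centre of its underside, z up. From there up: collar 34 mm across to 8 mm, which goes into the cup's mouth; brim 8 to 11 mm; inner floor at 11 mm; rim at 56 mm. With its brim on the cup's rim the origin lies 8 mm below the cup's mouth.
- press: Press, loose, 0.05 kg: steel disc 43 mm across (8 mm high at its edge), a thin stem in its middle and a black knob on top, 16 mm across, from 46 to 59 mm above the underside. Origin: centre of the underside, z up (knob). Seated in the pot, its underside is 11 mm above the pot's and the knob stands 14 mm out of the pot's rim.
- cap: Domed steel cap, loose, 0.07 kg, 72 mm across, on its open rim; black knob on top 18 mm across, 38 to 51 mm above the underside. Origin: centre of the open underside, z up. The skirt, 66 mm across inside, slips 10 mm down over the pot until an inner shoulder rests on the pot's rim, its underside then 46 mm above the pot's; the dome has room for the press knob.
- jam_jar: Jam jar with a red lid, 65 mm across and 86 mm high, a bystander. Origin: centre of its underside.
- garlic: Bulb of garlic, 50 mm across and 51 mm high, a bystander. Origin: centre of its underside.
- tea_light: Tea light, 38 mm across and 15 mm high, a bystander. Origin: centre of its underside.

How it is judged:
On the way, in this order (a step that is already met when the one before it is completed fails the run):
1. the cup stands upright in the well of the saucer, let go (horizontal distance between cup_mouth and saucer below 0.01 m and angle between cup's own z axis and vertical below 0.045 rad and z of cup_mouth in the frame of saucer between 0.052 and 0.0595 m and linear speed of cup below 0.03 m/s and contact force between the fingers and cup below 0.05 N), for 0.2 s.
2. the filter pot rests with its brim on the cup's rim, let go (horizontal distance between cup_mouth and saucer below 0.01 m and angle between cup's own z axis and vertical below 0.045 rad and z of cup_mouth in the frame of saucer between 0.052 and 0.0595 m and horizontal distance between filter_pot and cup_mouth below 0.01 m and angle between filter_pot's own z axis and vertical below 0.06 rad and z of filter_pot in the frame of cup_mouth between -0.0115 and -0.005 m and linear speed of filter_pot below 0.03 m/s and contact force between the fingers and filter_pot below 0.05 N), for 0.2 s.
3. the press lies down inside the pot, knob up, let go (horizontal distance between cup_mouth and saucer below 0.01 m and angle between cup's own z axis and vertical below 0.045 rad and z of cup_mouth in the frame of saucer between 0.052 and 0.0595 m and horizontal distance between filter_pot and cup_mouth below 0.01 m and angle between filter_pot's own z axis and vertical below 0.06 rad and z of filter_pot in the frame of cup_mouth between -0.0115 and -0.005 m and horizontal distance between press and filter_pot below 0.01 m and angle between press's own z axis and vertical below 0.12 rad and z of press in the frame of filter_pot between 0.008 and 0.0145 m and linear speed of press below 0.03 m/s and contact force between the fingers and press below 0.05 N), for 0.2 s.
4. the cap is down on the pot's rim, let go (horizontal distance between cup_mouth and saucer below 0.01 m and angle between cup's own z axis and vertical below 0.045 rad and z of cup_mouth in the frame of saucer between 0.052 and 0.0595 m and horizontal distance between filter_pot and cup_mouth below 0.01 m and angle between filter_pot's own z axis and vertical below 0.06 rad and z of filter_pot in the frame of cup_mouth between -0.0115 and -0.005 m and horizontal distance between each of press, cap and filter_pot below 0.01 m and angle between press's own z axis and vertical below 0.12 rad and z of press in the frame of filter_pot between 0.008 and 0.0145 m and angle between cap's own z axis and vertical below 0.08 rad and z of cap in the frame of filter_pot between 0.042 and 0.0495 m and linear speed of cap below 0.03 m/s and contact force between the fingers and cap below 0.05 N), for 0.2 s.
At the end, for the whole second after the job is handed in: Cup upright in the saucer's well (axis within 10 mm of its centre), pot level with its brim on the cup's rim (within 10 mm of centre), press down on the pot's floor, cap level and down on the pot's rim (each within 3.5 mm of its seat); saucer within 30 mm of its start; all let go and at rest (all of step 4 and distance of saucer from where it was at the start of the episode below 0.03 m and linear speed of each of saucer, cup, filter_pot, press below 0.03 m/s and contact force between the fingers and saucer below 0.05 N and contact force between the fingers and cup below 0.05 N and contact force between the fingers and filter_pot below 0.05 N and contact force between the fingers and press below 0.05 N); the robot touches nothing.
It fails at once if the jam jar pushed more than 25 mm or tipped over (distance of jam_jar from where it was at the start of the episode above 0.025 m or angle between jam_jar's own z axis and vertical above 0.5 rad).
It fails at once if the garlic pushed more than 25 mm or tipped over (distance of garlic from where it was at the start of the episode above 0.025 m or angle between garlic's own z axis and vertical above 0.5 rad).
It fails at once if the tea light pushed more than 25 mm or tipped over (distance of tea_light from where it was at the start of the episode above 0.025 m or angle between tea_light's own z axis and vertical above 0.5 rad).
It fails at once if the saucer pushed more than 30 mm from its place (distance of saucer from where it was at the start of the episode above 0.03 m).
It fails at once if the cup tipped over (angle between cup's own z axis and vertical above 0.8 rad).
It also fails if it takes over 112 s, if anything falls off the work surface, if the arm or the gripper's body presses on something with over 40 N, if the wrist force passes 120 N, or if a joint passes its speed limit or range.

ROBOT

A 6-joint arm with a two-finger parallel gripper is mounted at the origin on a cart in front of the work surface, level with it; the furniture and walls round the work are solid. World frame = base frame: x ahead of the robot, y to its left, z up, the work surface at z = 0. Lengths are in m, angles in rad, forces in N, time in s.
With the tool pointing down it reaches from about 0.3 to 0.75 m from the base axis. Payload 8.5 kg.
Tool frame: the origin (TCP) lies midway between the tips of the shut fingers; the grasp point (between the pads) lies 19 mm behind it; z points along the fingers, y is the line along which they close (so a half turn about z gives the same grasp; the last joint's range is limited). The gripper opens to 85 mm and grips with 20 to 120 N. Pads are 22 mm wide; open, the fingers measure 114 mm over their backs; the gripper's body (76 mm by 85 mm) begins 54 mm behind the grasp point. The pads swing forward as they close: fully open they stand 13 mm farther back than shut.
Start: joints at [-1.349, 0.381, 1.297, -0, 1.464, -0.215], TCP at [0.233, -0.498, 0.231] pointing down, gripper open.
Joint ranges: [-3.11, 3.11], [-0.89, 2.33], [0.22, 2.48], [-1.42, 4.56], [0.17, 2.85], [-2.88, 2.88]. Speed limits (rad/s): [2.39, 2.39, 3.14, 3.14, 3.14, 3.14].

INTERFACE

Orientations are given as a unit quaternion [w, x, y, z].
In Python, from station import robot, cams, ticket gives the robot as it stands (robot), with the cameras (cams) and the job (ticket).
- The arm moves only by the tool steer_hand, called after "Request:" as name(argument=value, ...) on one line, values as JSON. Schema: {"type":"object","properties":{"ticks":{"type":"object","properties":{"motion":{"type":"array","items":{"type":"array","items":{"type":"number"},"minItems":5,"maxItems":5},"minItems":1,"maxItems":10}},"additionalProperties":false,"required":["motion"]},"squeeze":{"type":"number"},"only":{"type":"string"},"quiet":{"type":"boolean"},"lines":{"type":"string"}},"required":["ticks"],"additionalProperties":false}. ticks is an object whose key "motion" holds a list of rows, 1 to 10 of them, each of 5 numbers: the finger opening in m, then dx, dy, dz in parts of the range, where 1.0 means 80 cm, then a turn about the tool's z in normalised numbers (1 is pi/2 rad); each row is the pose to reach, as a shift and turn from the pose commanded when the call began, along the tool's axes at that moment; what a row does not reach only later rows make up. A row lasts 1/10 s, in which the tool goes at most 0.05 m and 0.15 rad, less where a joint would pass 70% of its speed; a pose out of reach is approached as far as the arm can. The fingers move at their own pace and stop on an object; squeeze is the grip in N (left out, the last holds). Time passes only in rows, so rows that do not move let the fingers close. The tool returns the time, the measured TCP pose, the force, the opening and the grip force at its end. only (a regular expression) keeps the lines of the reply that match it, lines (a string "A,B") keeps lines A to B, and quiet returns only ok. A shift or turn number past 1, either way, is cut back to 1. Input that does not fit is refused with a message, and nothing moves.
- robot.observe(): the state, without advancing time (a new reading comes with each control period).
- cams.capture(name): name is "side" or "top"; returns the picture (420x560x3 uint8, blue, green, red); there is no depth.
- cams.camera_info(name): a dict with "intrinsics" (3x3 intrinsics, pixels), "extrinsics" (4x4, takes a point from camera to world coordinates). Camera axes: x right, y up, looking along -z (the intrinsics and any distortion apply to the point x, -y, -z); pixel columns grow to the right and rows downward; lengths in m; the calibration is good to about 2 mm. A picture is of the moment at which its call begins. camera_info takes no time and is no camera call.
- ticket.hand_in(): hands the job in; it is judged then, once.
The state is a dict: "clock": time; "joint_pos": joint angles; "joint_velocities": joint speeds; "tau": joint torques, N m; "eef_pos": TCP position; "tool_rot": TCP orientation; "wrist_force": force on the tool from outside, world axes, zero at the start; "moment": the same for the moment, N m; "gripper_width": finger opening in m; "grasp_force": force on a finger pad.
Only numpy, scipy, OpenCV 4.12 (cv2) and the standard library are available. Lean on these libraries where they do the work, as an engineer would, in place of code of your own. Each camera call takes 0.05 s, during which the arm holds its last target. There are 200 camera calls.

## Working session

There is one attempt and no reset: what is moved stays moved. The work goes in short steps, Python scripts to look and compute and a tool call to move; the robot and the scene stay as the last step left them, time stands still between calls to the robot, and variables do not carry over. Pictures are saved under pics/ and viewed, at most 14 in all, crops included, and the job is handed in when it is done.

```bash
ls; mkdir -p pics
```

Run:
```python
from station import robot, cams, ticket
import cv2
for n in("top","side"):
    cv2.imwrite(f"pics/{n}0.png",cams.capture(n)); c=cams.camera_info(n); print(n,c)
s=robot.observe(); print(s)
```

```text
pics
station.py
top {'intrinsics': array([[450.13214243,   0.        , 283.45195617],
       [  0.        , 450.13214243, 204.05531534],
       [  0.        ,   0.        ,   1.        ]]), 'extrinsics': array([[-0.02921919,  0.98626301, -0.16257771,  0.42950902],
       [-0.99903767, -0.02349215,  0.03703849,  0.01899348],
       [ 0.03271039,  0.1635035 ,  0.98600032,  0.89649286],
       [ 0.        ,  0.        ,  0.        ,  1.        ]])}
side {'intrinsics': array([[492.83548859,   0.        , 284.61822691],
       [  0.        , 492.83548859, 210.05212138],
       [  0.        ,   0.        ,   1.        ]]), 'extrinsics': array([[-0.99689013, -0.05891033,  0.05234152,  0.63343329],
       [ 0.07698947, -0.58636192,  0.80638224,  0.87939178],
       [-0.01681317,  0.80790425,  0.58907388,  0.72325224],
       [ 0.        ,  0.        ,  0.        ,  1.        ]])}
{'clock': 0.1, 'joint_pos': array([-1.34932100e+00,  3.81120818e-01,  1.29817526e+00, -4.12588665e-05,
        1.46358848e+00, -2.15312767e-01]), 'joint_velocities': array([-6.46622464e-04, -2.13795657e-03, -1.89850862e-03,  3.86328421e-04,
        1.01915164e-04,  9.35234587e-05]), 'tau': array([ 4.45012789e-03, -4.49225056e+01, -2.31655025e+01, -1.54852469e-04,
        3.69112080e-03, -2.92635343e-05]), 'eef_pos': array([ 0.23258889, -0.49810516,  0.23078098]), 'tool_rot': array([-6.45885906e-04,  9.76245973e-01,  2.16664218e-01, -2.24998220e-05]), 'wrist_force': array([-0.29212247,  0.67031629, -0.40237131]), 'moment': array([ 0.00421586, -0.04270106,  0.01400413]), 'grasp_force': 0.0, 'gripper_width': 0.08542258928182742}
```

View pics/top0.png

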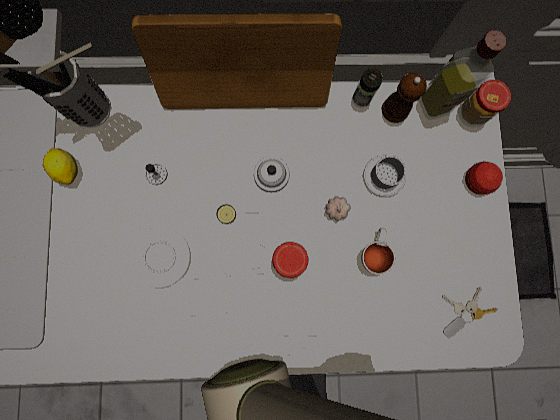

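View pics/side0.png

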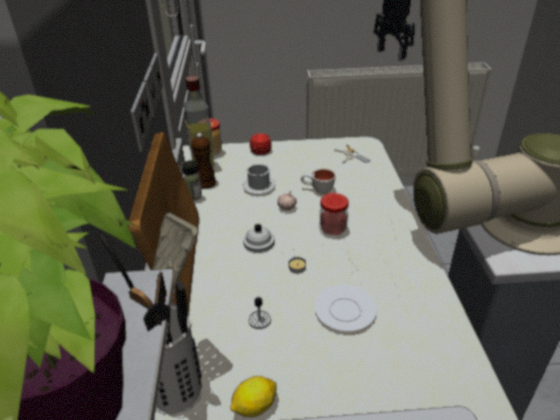

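```bash
nproc
```

```text
(no output)
```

Top view: saucer (160,258), press (155,174), cap (271,173), pot (387,173), cup (378,258) with its handle towards (381,236). The bystanders are the jar (290,260), garlic (337,208) and tea light (226,214). I'll enlarge the parts to measure them.

Create h.py:
```python
import numpy as np, cv2
from station import robot, cams, ticket
from scipy.spatial.transform import Rotation as R
def proj(n,P):
    c=cams.camera_info(n);E=c["extrinsics"];K=c["intrinsics"]
    p=(np.atleast_2d(P)-E[:3,3])@E[:3,:3]; p=p*[1,-1,-1]
    q=p@K.T; return q[:,:2]/q[:,2:]
def back(n,uv,z):
    c=cams.camera_info(n);E=c["extrinsics"];K=c["intrinsics"]
    d=np.linalg.inv(K)@[uv[0],uv[1],1]; d=E[:3,:3]@(d*[1,-1,-1]); o=E[:3,3]
    return (o+d*(z-o[2])/d[2])[:2]
def circ(x,y,z,d,n=60):
    t=np.linspace(0,2*np.pi,n); return np.c_[x+d/2*np.cos(t),y+d/2*np.sin(t),0*t+z]
def crop(im,c,h,s,name,circles=()):
    """crop half-size h around c, scale s; circles: projected point arrays"""
    big=cv2.resize(im[c[1]-h:c[1]+h,c[0]-h:c[0]+h],None,fx=s,fy=s,interpolation=cv2.INTER_CUBIC)
    for P,col in circles:
        q=((P-np.array(c)+h+.5)*s).astype(int); cv2.polylines(big,[q],False,col,1)
    for k in range(0,2*h,10):
        cv2.putText(big,str(c[0]-h+k),(k*s,9),0,.3,(0,0,255)); cv2.putText(big,str(c[1]-h+k),(0,k*s+9),0,.3,(0,0,255))
    return big
```

Run:
```python
from h import *
im=cv2.imread("pics/top0.png")
g=(0,255,0)
objs={"saucer":((160,258),.013,[(.013,.12),(.005,.056)]),"cup":((378,258),.051,[(.051,.062),(0,.043)]),"pot":((387,173),.056,[(.056,.058),(.011,.084)]),
"press":((155,170),.059,[(.059,.016),(.008,.043)]),"cap":((271,169),.051,[(.051,.018),(0,.072)])}
T=[]
for k,(c,z,cs) in objs.items():
    p=back("top",c,z); print(k,p)
    T.append(crop(im,(c[0],min(c[1],380)),31,4,k,[(proj("top",circ(*p,a,b)),g) for a,b in cs]))
T.append(T[0]*0)
cv2.imwrite("pics/m1.png",np.vstack([np.hstack(T[:3]),np.hstack(T[3:])]))
```

```text
saucer [0.47513563 0.22778735]
cup [ 0.46188599 -0.18762626]
pot [ 0.62407814 -0.21431316]
press [0.63870473 0.22882115]
cap [0.63797566 0.00924535]
```

View pics/m1.png

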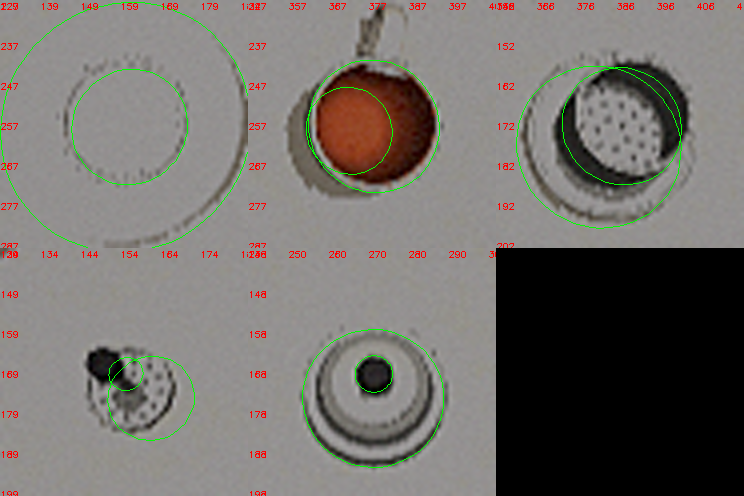

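Run:
```python
from h import *
t=cv2.imread("pics/top0.png"); s=cv2.imread("pics/side0.png")
g=(0,255,0);r=(0,0,255)
S=[.4751,.2278];C=[.4619,-.1876]
pot=back("top",(388.4,172.9),.056); pr=back("top",(157,174.8),.006); prk=back("top",(149.75,168.2),.056); cap=np.array([.638,.0092])
print("pot",pot,back("top",(388.2,173),.056),"press",pr,prk)
def hd(a): return np.array([[C[0]+q*np.cos(a),C[1]+q*np.sin(a),z] for z,q in((.04,.03),(.04,.06),(.015,.06))])
def both(n,im,p,cs,ctr,extra=(),h=31,sc=4):
    return crop(im,ctr,h,sc,"",[(proj(n,circ(*p,a,b)),g) for a,b in cs]+[(proj(n,e),c) for e,c in extra])
ex=[(hd(0),r),(hd(-.15),(255,0,0))]
T=[both("top",t,C,[(.051,.062)],(378,250),ex),
   both("top",t,pot,[(.056,.058),(.011,.084)],(387,175)),
   both("top",t,pr,[(.008,.043),(.052,.016)],(157,174)),
   both("side",s,C,[(.051,.062),(0,.043)],(320,181),ex),
   both("side",s,pot,[(.056,.058),(.011,.084)],(259,178)),
   both("side",s,pr,[(.004,.043),(.059,.016)],(260,311))]
cv2.imwrite("pics/m2.png",np.vstack([np.hstack(T[:3]),np.hstack(T[3:])]))
T=[both("side",s,S,[(.013,.12),(.007,.056)],(345,308),h=41,sc=4),both("side",s,cap,[(0,.072),(.051,.018)],(258,237),h=41,sc=4)]
cv2.imwrite("pics/m3.png",np.hstack(T))
```

```text
pot [ 0.62421736 -0.21705155] [ 0.62402798 -0.21664883] press [0.64195281 0.23794958] [0.64317694 0.23951671]
```

View pics/m2.png

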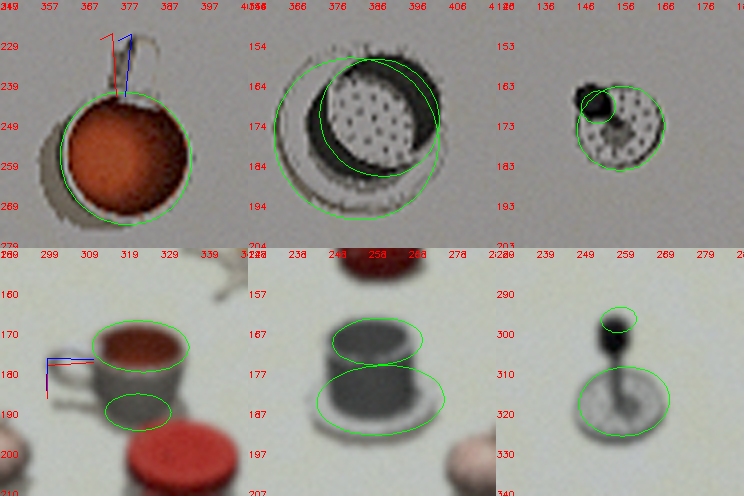

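View pics/m3.png

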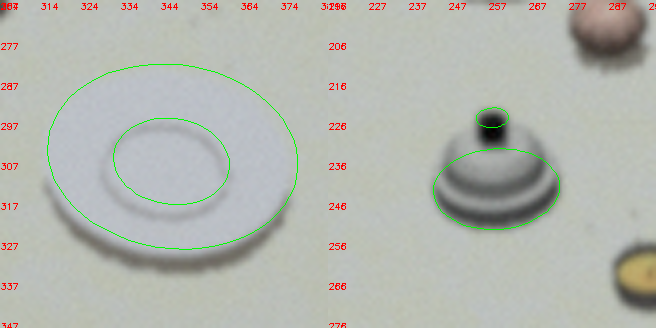

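Overlays for cup, cap and press fit well. The pot looks a few mm further out in x, and the saucer a few mm off in the side view. I'll take a sharper look at those two, and at the handle.

Run:
```python
from h import *
t=cv2.imread("pics/top0.png"); s=cv2.imread("pics/side0.png")
for i in range(5):
    t=t.astype(float)+cams.capture("top"); s=s.astype(float)+cams.capture("side")
t/=6;s/=6
np.savez("avg.npz",t=t,s=s)
def cl(im,lo,hi): return np.clip((im-lo)*255/(hi-lo),0,255).astype(np.uint8)
T=[crop(cl(t,0,200),(387,173),25,8,""),crop(cl(t,110,170),(160,258),40,5,""),
   crop(cl(s,0,230),(259,180),25,8,""),crop(cl(s,150,230),(345,308),40,5,"")]
cv2.imwrite("pics/m4.png",cv2.resize(np.vstack([np.hstack(T[:2]),np.hstack(T[2:])]),(600,600),interpolation=cv2.INTER_AREA))
# cup handle crop separately
cv2.imwrite("pics/m5.png",np.hstack([crop(cl(t,60,170),(380,245),25,8,""),crop(cl(t,110,160),(157,174),25,8,"")]))
```

```text
(no output)
```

View pics/m4.png

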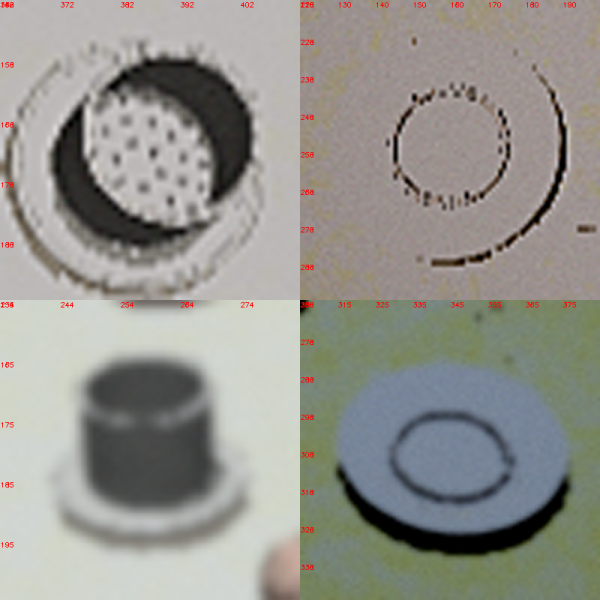

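View pics/m5.png

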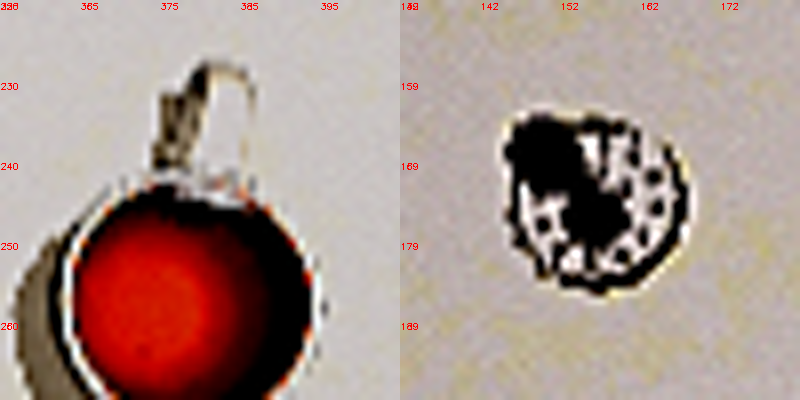

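Add to h.py:
```python
def loc(obs):
    """least squares x,y from [(camera,u,v,z)]; prints residuals px"""
    from scipy.optimize import least_squares
    f=lambda p: np.concatenate([(proj(n,[p[0],p[1],z])[0]-[u,v]) for n,u,v,z in obs])
    r=least_squares(f,[.5,0.]); return r.x.round(4),r.fun.round(1),[back(n,(u,v),z).round(4).tolist() for n,u,v,z in obs]
```

Run:
```python
from h import *
print("pot",loc([("top",389.6,171.2,.056),("side",257.9,169.6,.056)]))
print("saucer",loc([("top",159.9,256.9,.007),("side",344.9,309.1,.007)]))
print("press",loc([("top",156.5,174.1,.004),("top",149.5,167.6,.053),("side",260.2,319.1,.004),("side",258.1,301.9,.0525)]))
print("cup",loc([("top",378.2,257.8,.051)]))
print("cup side", loc([("side",319.5,176.3,.051)]))
C=loc([("top",378.2,257.8,.051)])[0]
for z in(.025,.035,.045):
    e=back("top",(382.8,227.3),z)-C; print(np.hypot(*e),np.arctan2(e[1],e[0]))
```

```text
pot (array([ 0.6282, -0.2195]), array([-0.1, -0.3,  0.5, -0.2]), [[0.6275, -0.2196], [0.6294, -0.2185]])
saucer (array([0.4782, 0.231 ]), array([-0.8, -0.3,  0.2, -1.1]), [[0.4776, 0.2294], [0.479, 0.2338]])
press (array([0.6441, 0.2408]), array([-0.7, -0.1, -0. ,  0.5, -0.7, -0.1,  0.2, -0.8]), [[0.6439, 0.2395], [0.6451, 0.2408], [0.6429, 0.2413], [0.6446, 0.2427]])
cup (array([ 0.4622, -0.188 ]), array([0., 0.]), [[0.4622, -0.188]])
cup side (array([ 0.4739, -0.1776]), array([0., 0.]), [[0.4739, -0.1776]])
0.06318831825258875 -0.3100607059456457
0.06141888532466077 -0.2750896298297303
0.059728961462400844 -0.23809221437682113
```

Add to h.py:
```python
def to(x,y,z):
    o=robot.observe(); q=o["tool_rot"]; r=R.from_quat(np.r_[q[1:],q[0]])
    Y=r.as_matrix()[:,1]
    print("shift",r.inv().apply(np.array([x,y,z])-o["eef_pos"]).round(4),"yaw y",np.arctan2(Y[1],Y[0]).round(3),"pos",o["eef_pos"].round(4))
```

```bash
python3 -c "
from h import *
to(.462,-.188,.17)"
```

```text
shift [ 0.3391 -0.1842  0.0613] yaw y -1.134 pos [ 0.2327 -0.4983  0.2313]
```

The rows are not in the units I measure in: shifts go in shares of 80 cm and turns go in shares of pi/2 rad. I convert before sending: 0.339 m is 0.4238, 0.3 m is 0.375, 0.707 rad is 0.4501.

Request:
steer_hand(ticks={"motion": [[0.085,0.1,-0.0563,0.0188,0.0955],[0.085,0.2,-0.1125,0.0375,0.191],[0.085,0.3,-0.1625,0.0563,0.2865],[0.085,0.375,-0.2063,0.0688,0.382],[0.085,0.4238,-0.23,0.0763,0.4501],[0.085,0.4238,-0.23,0.0763,0.4501],[0.085,0.4238,-0.23,0.0763,0.4501],[0.085,0.4238,-0.23,0.0763,0.4501],[0.085,0.4238,-0.23,0.0763,0.4501],[0.085,0.4238,-0.23,0.0763,0.4501]]}, squeeze=30)

```text
clock: 1.6
eef_pos: [0.4625, -0.1872, 0.1702]
tool_rot: [-0.0, 0.991, -0.133, -0.0]
wrist_force: [0.1, 0.7, 0.9]
gripper_width: 0.0853
grasp_force: 0.0
```

```bash
python3 -c "
from h import *
to(.462,-.188,.02)"
```

```text
shift [-0.0002  0.0009  0.1502] yaw y -1.838 pos [ 0.4625 -0.1872  0.1702]
```

Converted, 0.15 m is 0.1875, 0.14 m is 0.175.

Request:
steer_hand(ticks={"motion": [[0.085,0,0.0013,0.05,0],[0.085,0,0.0013,0.1,0],[0.085,0,0.0013,0.15,0],[0.085,0,0.0013,0.175,0],[0.085,0,0.0013,0.1875,0],[0.085,0,0.0013,0.1875,0]]}, squeeze=30)

```text
clock: 2.2
eef_pos: [0.4612, -0.1901, 0.0199]
tool_rot: [-0.0, 0.991, -0.135, -0.001]
wrist_force: [0.3, 0.0, 0.3]
gripper_width: 0.0848
grasp_force: 0.0
```

Run:
```python
from h import *
im=cams.capture("side"); cv2.imwrite("pics/g1.png",cv2.resize(im[110:260,230:430],None,fx=3,fy=3,interpolation=cv2.INTER_CUBIC))
```

```text
(no output)
```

View pics/g1.png

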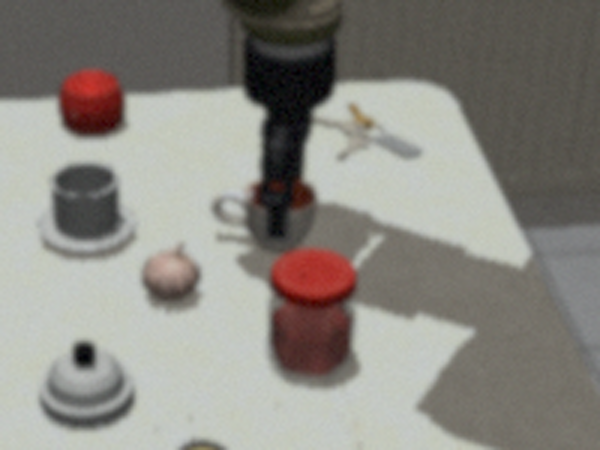

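The fingers straddle the cup body at (280,215) in the crop, clear of the handle at (232,208). Closing now.

Request:
steer_hand(ticks={"motion": [[0.05,0,0,0,0],[0.05,0,0,0,0],[0.05,0,0,0,0],[0.05,0,0,0,0],[0.05,0,0,0,0],[0.05,0,0,0,0],[0.05,0,0,0,0],[0.05,0,0,0,0]]}, squeeze=30)

```text
clock: 3.05
eef_pos: [0.4625, -0.1896, 0.0218]
tool_rot: [0.001, 0.991, -0.135, 0.001]
wrist_force: [-0.9, 0.6, 7.2]
gripper_width: 0.0597
grasp_force: 30.9
```

Request:
steer_hand(ticks={"motion": [[0.05,0,0,-0.0125,0],[0.05,0,0,-0.0375,0],[0.05,0,0,-0.0875,0],[0.05,0,0,-0.1375,0],[0.05,0,0,-0.1875,0],[0.05,0,0,-0.2,0],[0.05,0,0,-0.2,0],[0.05,0,0,-0.2,0]]})

```text
clock: 3.85
eef_pos: [0.4611, -0.1888, 0.1794]
tool_rot: [-0.0, 0.991, -0.135, -0.001]
wrist_force: [-0.6, -1.1, -1.9]
gripper_width: 0.06
grasp_force: 33.0
```

Run:
```python
from h import *
to(.478,.231,.18)
ims=[cams.capture("side")[30:230,200:400],cams.capture("top")[150:350,280:480]]
cv2.imwrite("pics/g2.png",cv2.resize(np.hstack(ims),None,fx=2,fy=2,interpolation=cv2.INTER_CUBIC))
```

```text
shift [-9.58e-02 -4.09e-01 -2.00e-04] yaw y -1.841 pos [ 0.4611 -0.1888  0.1794]
```

View pics/g2.png

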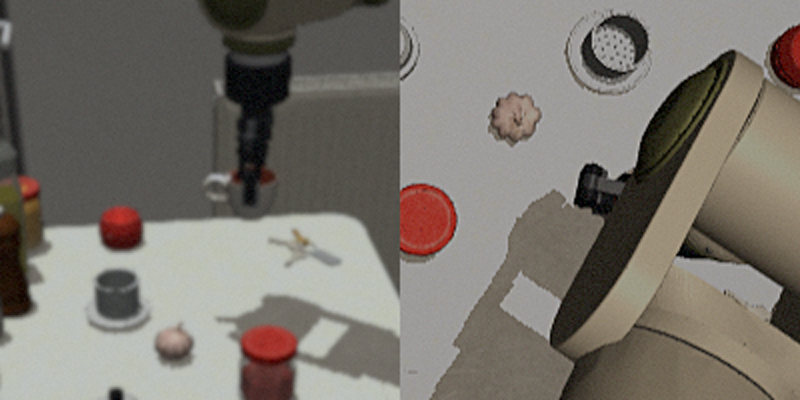

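The cup is held level (side crop, 250,190). Carrying it over the jar to the saucer.

Converted, -0.409 m is -0.5113, -0.02 m is -0.025.

Request:
steer_hand(ticks={"motion": [[0.05,-0.0063,-0.025,0,0],[0.05,-0.0188,-0.075,0,0],[0.05,-0.0313,-0.1313,0,0],[0.05,-0.0438,-0.1875,0,0],[0.05,-0.0588,-0.25,0,0],[0.05,-0.0738,-0.3125,0,0],[0.05,-0.0875,-0.375,0,0],[0.05,-0.1025,-0.4375,0,0],[0.05,-0.115,-0.4938,0,0],[0.05,-0.12,-0.5113,0,0]]})

```text
clock: 4.95
eef_pos: [0.4774, 0.2344, 0.1788]
tool_rot: [0.0, 0.991, -0.133, -0.001]
wrist_force: [-0.5, -0.1, -1.7]
gripper_width: 0.0596
grasp_force: 33.1
```

Request:
steer_hand(ticks={"motion": [[0.05,0,0,0.025,0],[0.05,0,0,0.075,0],[0.05,0,0,0.125,0],[0.05,0,0,0.1625,0],[0.05,0,0,0.175,0],[0.05,0,0,0.175,0],[0.05,0,0,0.175,0]]})

```text
clock: 5.65
eef_pos: [0.479, 0.2307, 0.0412]
tool_rot: [-0.0, 0.991, -0.135, 0.001]
wrist_force: [0.4, 0.7, -0.5]
gripper_width: 0.0595
grasp_force: 33.1
```

Run:
```python
from h import *
to(.478,.231,.028)
ims=[cams.capture("side")[220:350,240:440],cams.capture("top")[160:290,80:280]]
cv2.imwrite("pics/g3.png",cv2.resize(np.hstack(ims),None,fx=2,fy=2,interpolation=cv2.INTER_CUBIC))
```

```text
shift [-0.0011  0.      0.0132] yaw y -1.841 pos [0.479  0.2307 0.0412]
```

View pics/g3.png

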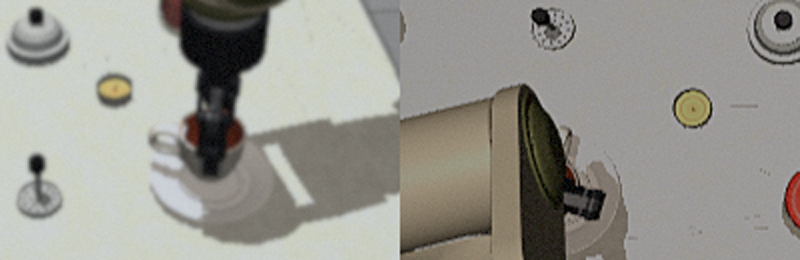

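The cup hangs over the well (side crop, 210,160). Lowering it slowly.

Converted, 0.014 m is 0.0175, 0.012 m is 0.015.

Request:
steer_hand(ticks={"motion": [[0.05,-0.0013,0,0.0063,0],[0.05,-0.0013,0,0.0113,0],[0.05,-0.0013,0,0.015,0],[0.05,-0.0013,0,0.0175,0],[0.05,-0.0013,0,0.0175,0],[0.05,-0.0013,0,0.0175,0]]})

```text
clock: 6.35
eef_pos: [0.4776, 0.2309, 0.0269]
tool_rot: [-0.0, 0.991, -0.135, 0.0]
wrist_force: [-1.7, -0.1, 6.1]
gripper_width: 0.06
grasp_force: 33.5
```

Converted, -0.15 m is -0.1875, -0.12 m is -0.15.

Request:
steer_hand(ticks={"motion": [[0.062,0,0,0,0],[0.068,0,0,0,0],[0.078,0,0,0,0],[0.085,0,0,0,0],[0.085,0,0,0,0],[0.085,0,0,-0.0125,0],[0.085,0,0,-0.05,0],[0.085,0,0,-0.1,0],[0.085,0,0,-0.15,0],[0.085,0,0,-0.1875,0]]})

```text
clock: 7.35
eef_pos: [0.4776, 0.231, 0.1797]
tool_rot: [-0.001, 0.991, -0.135, 0.001]
wrist_force: [-0.5, 0.1, -0.7]
gripper_width: 0.085
grasp_force: 0.0
```

Request:
steer_hand(ticks={"motion": [[0.085,0.025,0.05,0,0],[0.085,0.0375,0.1,0,0],[0.085,0.05,0.15,0,0],[0.085,0.0625,0.2,0,0],[0.085,0.0625,0.2,0,0],[0.085,0.0625,0.2,0,0]]})

```text
clock: 7.95
eef_pos: [0.4829, 0.0629, 0.177]
tool_rot: [-0.0, 0.991, -0.136, 0.0]
wrist_force: [-0.3, 1.2, 0.1]
gripper_width: 0.0849
grasp_force: 0.0
```

Run:
```python
from h import *
to(.6282,-.2195,.18)
g=(0,255,0);S=(.478,.231)
cs=lambda n:[(proj(n,circ(*S,a,b)),g) for a,b in((.056,.062),(.007,.057))]
t=[crop(cams.capture("top"),(160,255),33,6,"",cs("top")),crop(cams.capture("side"),(345,300),33,6,"",cs("side"))]
cv2.imwrite("pics/g4.png",np.hstack(t))
```

```text
shift [ 0.2158  0.2329 -0.003 ] yaw y -1.843 pos [0.4829 0.0629 0.177 ]
```

View pics/g4.png

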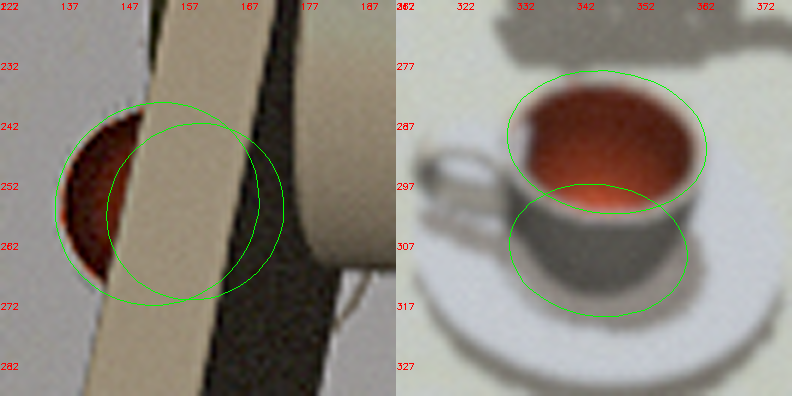

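The cup stands upright in the well: rim centre near (345,286) in the side view, within about 2 mm of the overlay. On to the pot.

Converted, 0.233 m is 0.2913, 0.225 m is 0.2813.

Request:
steer_hand(ticks={"motion": [[0.085,0.05,0.05,0,0],[0.085,0.0938,0.1,0,0],[0.085,0.1375,0.15,0,0],[0.085,0.1813,0.2,0,0],[0.085,0.225,0.2438,0,0],[0.085,0.2625,0.2813,0,0],[0.085,0.27,0.2913,0,0],[0.085,0.27,0.2913,0,0],[0.085,0.27,0.2913,0,0]]})

```text
clock: 8.95
eef_pos: [0.629, -0.2172, 0.176]
tool_rot: [-0.0, 0.991, -0.134, -0.0]
wrist_force: [0.5, 1.0, 0.5]
gripper_width: 0.0849
grasp_force: 0.0
```

Run:
```python
from h import *
to(.6282,-.2195,.022)
g=(0,255,0);S=(.478,.231)
im=cams.capture("top"); im2=cams.capture("side")
cs=lambda n:[(proj(n,circ(*S,a,b)),g) for a,b in((.056,.062),)]
cv2.imwrite("pics/g5.png",np.hstack([crop(im,(160,255),33,6,"",cs("top")),crop(im2,(259,178),33,6,"",[(proj("side",circ(.6282,-.2195,a,b)),g) for a,b in((.056,.058),(.011,.084))])]))
```

```text
shift [-0.      0.0025  0.154 ] yaw y -1.84 pos [ 0.629  -0.2172  0.176 ]
```

View pics/g5.png

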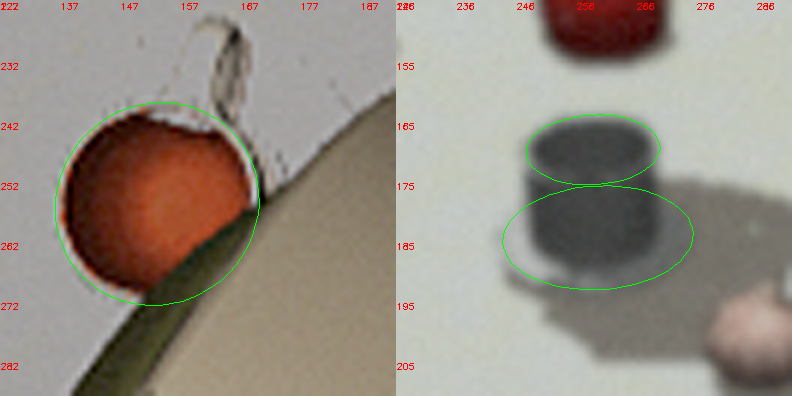

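The cup rim is within 1 mm of (0.478, 0.231), and the pot overlay fits in the side view too. Gripping the pot.

Converted, 0.154 m is 0.1925, 0.145 m is 0.1813.

Request:
steer_hand(ticks={"motion": [[0.085,0,0.0025,0.05,0],[0.085,0,0.0025,0.1,0],[0.085,0,0.0025,0.15,0],[0.085,0,0.0025,0.1813,0],[0.085,0,0.0025,0.1925,0],[0.085,0,0.0025,0.1925,0]]})

```text
clock: 9.65
eef_pos: [0.6282, -0.2197, 0.0221]
tool_rot: [-0.0, 0.991, -0.134, -0.001]
wrist_force: [0.4, -0.9, 0.6]
gripper_width: 0.0848
grasp_force: 0.0
```

Request:
steer_hand(ticks={"motion": [[0.05,0,0,0,0],[0.05,0,0,0,0],[0.05,0,0,0,0],[0.05,0,0,0,0],[0.05,0,0,0,0],[0.05,0,0,0,0],[0.05,0,0,0,0],[0.05,0,0,0,0]]}, squeeze=30)

```text
clock: 10.45
eef_pos: [0.6292, -0.221, 0.0245]
tool_rot: [0.0, 0.991, -0.135, 0.002]
wrist_force: [-0.9, 1.1, 6.7]
gripper_width: 0.0568
grasp_force: 31.8
```

Request:
steer_hand(ticks={"motion": [[0.05,0,0,-0.0125,0],[0.05,0,0,-0.0375,0],[0.05,0,0,-0.0875,0],[0.05,0,0,-0.1375,0],[0.05,0,0,-0.1875,0],[0.05,0,0,-0.2375,0],[0.05,0,0,-0.2375,0],[0.05,0,0,-0.2375,0]]})

```text
clock: 11.25
eef_pos: [0.6282, -0.2207, 0.2134]
tool_rot: [0.0, 0.991, -0.135, 0.001]
wrist_force: [0.3, -0.1, -1.6]
gripper_width: 0.0568
grasp_force: 32.5
```

Run:
```python
from h import *
to(.478,.231,.21)
ims=[cams.capture("side")[20:180,160:360],cams.capture("top")[100:260,300:500]]
cv2.imwrite("pics/g6.png",cv2.resize(np.hstack(ims),None,fx=2,fy=2,interpolation=cv2.INTER_CUBIC))
```

```text
shift [-0.2654 -0.3953  0.0028] yaw y -1.841 pos [ 0.6282 -0.2207  0.2134]
```

View pics/g6.png

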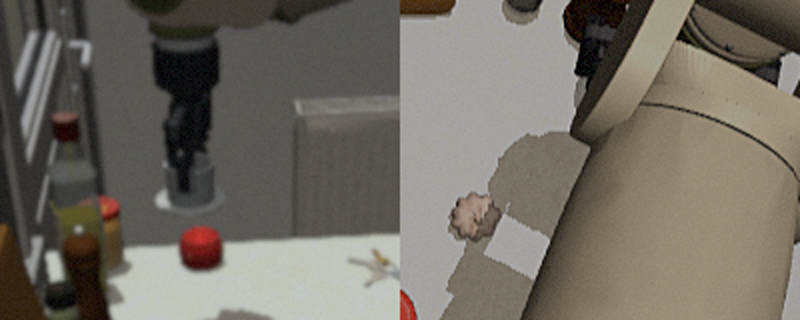

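The pot is held by its body (side crop, 190,180), and the brim looks slightly slanted. I'll check the tilt numerically from the brim's lower edge.

Run:
```python
from h import *
from scipy.optimize import least_squares
im=np.mean([cams.capture("side") for _ in range(4)],0).mean(2)
o=robot.observe();p=o["eef_pos"]
reg=im[105:140,230:284].astype(int)
print(reg[::2,::3])
# lower edge: strongest downward bright->dark gradient
g=np.diff(im[100:140],axis=0); cols=np.arange(242,271); rows=[]
for c in cols:
    k=g[:,c].argmin(); a,b,d=g[k-1:k+2,c]; rows.append(100+k+.5+.5*(a-d)/(a-2*b+d))
print(np.round(rows,1))
t=np.linspace(0,2*np.pi,721)
def low(v):
    dx,dz,ax=v
    C=np.c_[.042*np.cos(t),.042*np.sin(t),0*t+.008]@R.from_euler("y",ax).as_matrix().T+[p[0]+dx,p[1],p[2]-.0225+dz]
    q=proj("side",C); c=q.mean(0); q=q[q[:,1]>np.interp(q[:,0],[q[:,0].min(),q[:,0].max()],[q[q[:,0].argmin(),1],q[q[:,0].argmax(),1]])]
    q=q[q[:,0].argsort()]; return q
def f(v): q=low(v); return np.interp(cols,q[:,0],q[:,1])-rows
for r in [least_squares(f,[0,0,a],x_scale=[.01,.01,.1],loss="soft_l1",diff_step=1e-2) for a in(0.02,-.1,.1)]: print(r.x.round(4),r.cost,f(r.x).round(1))
```

```text
[[ 87  87  87  86  88  64  32  12  27  55  67  74  67  87  87  87  85  87]
 [ 86  85  86  86  80  61  43  12  32  58  73  65  63  86  85  85  87  87]
 [ 87  85  86  87  78  55  43  17  27  55  62  59  63  88  85  85  87  86]
 [ 87  84  86  86  78  56  47  15  28  55  64  59  62  86  87  86  88  85]
 [ 84  86  85  87  77  56  50  17  25  53  65  60  59  86  87  86  87  86]
 [ 85  85  87  89 105  57  52  15  23  53  66  61  60  91  90  87  86  86]
 [ 87  87  86 111 155  62  56  40  38  58  64  59  61 100  95  88  87  86]
 [ 87  87  88 151 171  67  60  62  62  64  63  61  62 101  99  86  86  86]
 [ 86  86  92 163 178  88  63  67  67  67  63  60  77 101  93  85  88  87]
 [ 86  87  86 148 169 113  71  70  70  69  71  83  98  98  89  87  87  87]
 [ 86  87  86 101 112 113  97  90  88  89  98  99  96  88  86  86  88  87]
 [ 86  86  87  87  83  91  92  96  99  97  95  90  86  85  87  86  86  86]
 [ 86  86  86  86  86  86  84  90  90  89  84  85  86  87  86  87  87  87]
 [ 86  84  87  86  88  87  85  86  88  87  87  85  87  86  87  88  88  85]
 [ 85  87  86  86  87  86  87  86  87  91  93  90  85  88  86  85  85  88]
 [ 86  86  87  86  87  86  87  84  87  90  93  89  79  85  87  86  86  87]
 [ 88  87  87  85  87  87  86  81  86  90  97  88  82  83  87  87  86  87]
 [ 87  88  88  85  87  85  85  74  83  90  96  89  80  68  88  91  90  93]]Traceback (most recent call last):
  File "<stdin>", line 10, in <module>
ValueError: not enough values to unpack (expected 3, got 2)
```

Run:
```python
from h import *
im=np.mean([cams.capture("side") for _ in range(4)],0).mean(2)
p=robot.observe()["eef_pos"]
for a in(-.1,-.05,0,.05,.1):
    out=[]
    for z in(.008,.011):
        C=(circ(0,0,z,.084,720)@R.from_euler("y",a).as_matrix().T)+[p[0],p[1],p[2]-.0235]
        q=proj("side",C); out+=[q[q[:,0].argmin()].round(1),q[q[:,0].argmax()].round(1),q[:,1].max().round(1)]
    # median row of brim-coloured pixels near either end, with the same columns
    print(a,*out)
for c in range(236,278,2): print(c,np.round(im[112:132,c]).astype(int))
```

```text
-0.1 [238.5 118.9] [273.1 120.8] 127.4 [238.5 117.7] [273.2 119.6] 126.3
-0.05 [238.3 119.7] [273. 120.] 127.4 [238.3 118.5] [273.  118.8] 126.2
0 [238.2 120.5] [272.8 119.2] 127.5 [238.1 119.3] [272.8 118.1] 126.3
0.05 [238.1 121.3] [272.6 118.4] 127.6 [238.  120.1] [272.5 117.3] 126.4
0.1 [238.1 122.1] [272.3 117.6] 127.8 [237.9 121. ] [272.2 116.5] 126.7
236 [86 87 87 88 87 87 87 90 93 92 90 89 88 87 87 87 87 86 88 88]
238 [ 87  86  88  87  93 105 122 142 153 153 138 116 100  92  87  88  87  86
  87  87]
240 [ 87  86  89  99 122 147 165 175 179 179 171 160 135 104  88  88  87  86
  87  87]
242 [ 80  82  90 113 140 158 165 168 173 179 175 165 139 108  87  85  86  87
  86  88]
244 [ 57  56  60  69  80  86  90  96 109 127 138 133 119 106  93  84  84  86
  86  88]
246 [ 58  59  59  58  56  58  59  59  61  66  79  97 112 116 106  91  86  85
  88  87]
248 [ 46  47  48  50  53  59  61  62  64  64  68  77  92 101 102  91  82  82
  86  87]
250 [ 17  20  20  21  30  46  58  64  66  67  66  72  84  96 100  94  86  84
  87  87]
252 [10 16 14 14 25 43 58 64 65 67 68 71 82 94 99 93 88 87 90 86]
[... 239 characters left out ...]
]
260 [ 64  64  66  64  65  64  64  63  62  64  66  74  87  99 102  93  85  83
  86  88]
262 [60 61 62 64 62 62 63 62 58 60 69 82 95 97 97 89 86 86 86 86]
264 [59 57 60 58 57 56 59 58 61 65 77 92 98 97 92 84 84 87 88 86]
266 [ 62  61  61  60  63  63  61  63  73  84  94 100  98  93  87  85  86  88
  88  88]
268 [ 85  83  87  91  95  95  94  96 100 100 101  97  93  86  85  85  87  88
  88  88]
270 [ 87  87  88  95  98 100 101 102 100  99  94  90  85  85  85  87  88  88
  88  88]
272 [ 86  88  88  88  90  98 100  99  98  91  86  84  86  88  87  88  87  89
  88  88]
274 [87 88 86 86 88 87 88 88 88 88 86 86 88 88 88 88 89 87 88 86]
276 [86 87 87 88 89 86 87 86 87 88 86 89 87 87 87 86 88 87 89 88]
```

Brim tilt is about zero: end rows 120.3 and 118.9, against 119.9 and 118.7 predicted. Carrying the pot to the cup.

The rows are not in the units I measure in: shifts go in shares of 80 cm and turns go in shares of pi/2 rad. I convert before sending: -0.365 m is -0.4563, -0.33 m is -0.4125.

Request:
steer_hand(ticks={"motion": [[0.05,-0.015,-0.0225,0,0],[0.05,-0.0438,-0.065,0,0],[0.05,-0.075,-0.1125,0,0],[0.05,-0.1088,-0.1625,0,0],[0.05,-0.1425,-0.2125,0,0],[0.05,-0.1763,-0.2625,0,0],[0.05,-0.21,-0.3125,0,0],[0.05,-0.2438,-0.3625,0,0],[0.05,-0.2775,-0.4125,0,0],[0.05,-0.3063,-0.4563,0,0]]})

```text
clock: 12.75
eef_pos: [0.4886, 0.1984, 0.2126]
tool_rot: [-0.0, 0.991, -0.134, 0.0]
wrist_force: [1.1, 0.3, -0.6]
gripper_width: 0.0566
grasp_force: 32.5
```

Request:
steer_hand(ticks={"motion": [[0.05,-0.0188,-0.0275,0,0],[0.05,-0.025,-0.0375,0.025,0],[0.05,-0.025,-0.0375,0.075,0],[0.05,-0.025,-0.0375,0.125,0],[0.05,-0.025,-0.0375,0.15,0],[0.05,-0.025,-0.0375,0.15,0],[0.05,-0.025,-0.0375,0.15,0]]})

```text
clock: 13.45
eef_pos: [0.4789, 0.2307, 0.0931]
tool_rot: [-0.0, 0.991, -0.135, 0.0]
wrist_force: [0.3, 0.3, -1.4]
gripper_width: 0.0569
grasp_force: 32.6
```

Run:
```python
from h import *
to(.4785,.2305,.075)
np.save("preplace.npy",cams.capture("side"))
```

```text
shift [-0.0003  0.0003  0.0181] yaw y -1.841 pos [0.4789 0.2307 0.0931]
```

Converted, 0.019 m is 0.0238, 0.018 m is 0.0225.

Request:
steer_hand(ticks={"motion": [[0.05,0,0,0.0063,0],[0.05,0,0,0.0125,0],[0.05,0,0,0.0163,0],[0.05,0,0,0.02,0],[0.05,0,0,0.0225,0],[0.05,0,0,0.0238,0],[0.05,0,0,0.0238,0]]})

```text
clock: 14.2
eef_pos: [0.4784, 0.2306, 0.0733]
tool_rot: [0.0, 0.991, -0.135, -0.0]
wrist_force: [0.7, -0.1, -0.8]
gripper_width: 0.0572
grasp_force: 32.6
```

Converted, 0.002 m is 0.0025, 0.001 m is 0.0013.

Request:
steer_hand(ticks={"motion": [[0.05,0,0,0.0013,0],[0.05,0,0,0.0025,0],[0.05,0,0,0.0025,0],[0.05,0,0,0.0025,0]]})

```text
clock: 14.6
eef_pos: [0.4787, 0.2306, 0.0719]
tool_rot: [-0.0, 0.991, -0.135, 0.001]
wrist_force: [-0.7, -0.6, 4.9]
gripper_width: 0.0569
grasp_force: 33.1
```

Contact at the expected height. Releasing.

Converted, -0.14 m is -0.175, -0.12 m is -0.15.

Request:
steer_hand(ticks={"motion": [[0.059,0,0,0,0],[0.064,0,0,0,0],[0.075,0,0,0,0],[0.085,0,0,0,0],[0.085,0,0,0,0],[0.085,0,0,-0.0125,0],[0.085,0,0,-0.05,0],[0.085,0,0,-0.1,0],[0.085,0,0,-0.15,0],[0.085,0,0,-0.175,0]]})

```text
clock: 15.6
eef_pos: [0.4791, 0.2308, 0.2156]
tool_rot: [-0.001, 0.991, -0.135, 0.003]
wrist_force: [0.0, 0.4, -1.0]
gripper_width: 0.0849
grasp_force: 0.0
```

Request:
steer_hand(ticks={"motion": [[0.085,0.0375,0.0375,0,0],[0.085,0.075,0.075,0,0],[0.085,0.1125,0.125,0,0],[0.085,0.15,0.1625,0,0],[0.085,0.1875,0.2,0,0],[0.085,0.1875,0.225,0,0],[0.085,0.1875,0.225,0,0]]})

```text
clock: 16.3
eef_pos: [0.5749, 0.0147, 0.2117]
tool_rot: [0.0, 0.991, -0.136, 0.0]
wrist_force: [-0.4, 0.3, 0.0]
gripper_width: 0.0851
grasp_force: 0.0
```

Run:
```python
from h import *
to(.644,.2405,.2)
# compare side view against overlay of pot edges: score gradient strength along predicted rim/brim over x,y,z shifts
def score(n,im,dims,rng,z0):
    g=cv2.GaussianBlur(im.astype(np.float32).mean(2),(0,0),.8); G=np.hypot(cv2.Sobel(g,5,1,0),cv2.Sobel(g,5,0,1))
    best=[]
    for x in rng:
        for y in rng:
            for dz in (-.004,-.002,0,.002,.004,.008):
                v=0
                for z,d in dims:
                    q=proj(n,circ(.4785+x,.2305+y,z0+z+dz,d,90)).astype(np.float32); v+=cv2.remap(G,q[:,:1],q[:,1:],1).mean()
                best.append((v,x,y,dz))
    return sorted(best)[::-1][:4]
r=np.arange(-.008,.0081,.002)
im=cams.capture("side"); im2=cams.capture("top"); np.savez("pot.npz",s=im,t=im2)
for z in [1]:
    print(np.round(score("side",im,[(.056,.058),(.056,.053),(.008,.084)],r,.048),3))
    print(np.round(score("top",im2,[(.056,.058),(.056,.053),(.008,.084)],r,.048),3))
```

```text
shift [ 0.0056 -0.2361  0.0116] yaw y -1.844 pos [0.5749 0.0147 0.2117]
[[ 4.09517e+02  2.00000e-03  0.00000e+00 -4.00000e-03]
 [ 4.05825e+02  2.00000e-03  2.00000e-03 -4.00000e-03]
 [ 4.03441e+02  2.00000e-03  2.00000e-03 -2.00000e-03]
 [ 4.02867e+02  2.00000e-03  4.00000e-03 -2.00000e-03]]
[[ 5.45184e+02  2.00000e-03 -2.00000e-03 -2.00000e-03]
 [ 5.42327e+02  2.00000e-03 -2.00000e-03 -4.00000e-03]
 [ 5.34467e+02  2.00000e-03 -2.00000e-03  0.00000e+00]
 [ 5.26625e+02  2.00000e-03 -4.00000e-03  4.00000e-03]]
```

The pot sits at about (0.480, 0.230), brim at its seat height within the measuring error. Next is the press, gripped by its knob with the fingertips.

Converted, -0.236 m is -0.295, -0.23 m is -0.2875.

Request:
steer_hand(ticks={"motion": [[0.045,0.0013,-0.0375,0.0025,0],[0.045,0.0025,-0.0875,0.005,0],[0.045,0.0038,-0.1438,0.0075,0],[0.045,0.005,-0.2,0.0125,0],[0.045,0.0063,-0.25,0.0138,0],[0.045,0.0075,-0.2875,0.0138,0],[0.045,0.0075,-0.295,0.0138,0],[0.045,0.0075,-0.295,0.0138,0],[0.045,0.0075,-0.295,0.0138,0]]})

```text
clock: 17.3
eef_pos: [0.6433, 0.2426, 0.2006]
tool_rot: [0.0, 0.991, -0.135, -0.0]
wrist_force: [0.1, -0.2, 0.5]
gripper_width: 0.0454
grasp_force: 0.0
```

```bash
python3 -c "
from h import *
to(.6445,.2408,.045)"
```

```text
shift [0.0017 0.0014 0.1556] yaw y -1.841 pos [0.6433 0.2426 0.2006]
```

Converted, 0.155 m is 0.1938, 0.14 m is 0.175.

Request:
steer_hand(ticks={"motion": [[0.045,0.0013,0.0013,0.0375,0],[0.045,0.0013,0.0013,0.0875,0],[0.045,0.0013,0.0013,0.1375,0],[0.045,0.0013,0.0013,0.175,0],[0.045,0.0013,0.0013,0.1938,0],[0.045,0.0013,0.0013,0.1938,0],[0.045,0.0013,0.0013,0.1938,0]]})

```text
clock: 18.0
eef_pos: [0.6452, 0.2414, 0.0471]
tool_rot: [-0.0, 0.991, -0.135, 0.001]
wrist_force: [0.9, -0.4, 1.1]
gripper_width: 0.0449
grasp_force: 0.0
```

Request:
steer_hand(ticks={"motion": [[0.005,0,0,0,0],[0.005,0,0,0,0],[0.005,0,0,0,0],[0.005,0,0,0,0],[0.005,0,0,0,0],[0.005,0,0,0,0],[0.005,0,0,0,0],[0.005,0,0,0,0]]}, squeeze=30)

```text
clock: 18.8
eef_pos: [0.6451, 0.2415, 0.0469]
tool_rot: [-0.0, 0.991, -0.135, 0.001]
wrist_force: [-0.9, -2.2, 6.2]
gripper_width: 0.0144
grasp_force: 29.4
```

Converted, -0.14 m is -0.175, -0.11 m is -0.1375.

Request:
steer_hand(ticks={"motion": [[0.005,0,0,-0.0125,0],[0.005,0,0,-0.0375,0],[0.005,0,0,-0.0875,0],[0.005,0,0,-0.1375,0],[0.005,0,0,-0.175,0],[0.005,0,0,-0.175,0],[0.005,0,0,-0.175,0]]})

```text
clock: 19.5
eef_pos: [0.6442, 0.2418, 0.1858]
tool_rot: [-0.0, 0.991, -0.135, 0.0]
wrist_force: [-0.0, 0.5, -0.9]
gripper_width: 0.0144
grasp_force: 29.4
```

Run:
```python
from h import *
to(.48,.23,.187)
S=cams.capture("side"); T=cams.capture("top"); p=robot.observe()["eef_pos"]
g=(0,255,0)
# predicted held press (disc underside at TCP-0.047)
dc=[(z,d) for z,d in((-.047,.043),(-.039,.043))]
c=proj("side",[p[0],p[1],p[2]-.03])[0].astype(int)
a=crop(S,tuple(c),33,6,"",[(proj("side",circ(p[0],p[1],p[2]+z,d)),g) for z,d in dc])
P=(.480,.230)
c2=proj("side",[*P,.09])[0].astype(int)
b=crop(S,tuple(c2),33,6,"",[(proj("side",circ(*P,.048+z,d)),g) for z,d in((.056,.058),(.008,.084))])
cv2.imwrite("pics/g7.png",np.hstack([a,b]))
```

```text
shift [-0.1551  0.0552 -0.0013] yaw y -1.841 pos [0.6442 0.2418 0.1858]
```

View pics/g7.png

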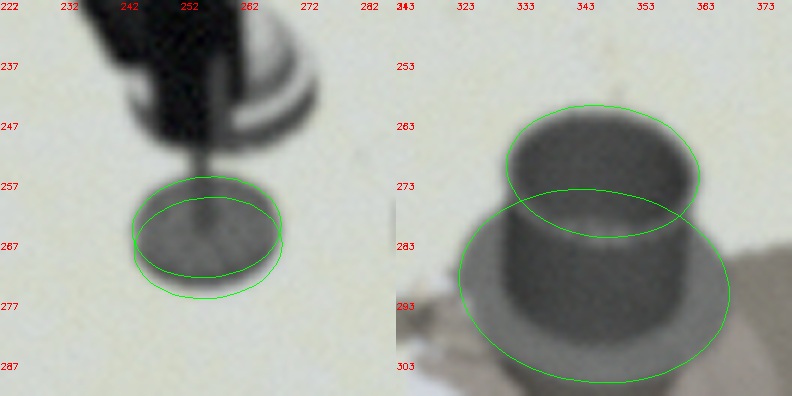

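The press is held level (disc at (256,264)), and the pot sits squarely on the cup (rim ellipse at (346,272)). Placing the press.

Converted, -0.155 m is -0.1938, 0.055 m is 0.0688.

Request:
steer_hand(ticks={"motion": [[0.005,-0.025,0.0088,-0.0125,0],[0.005,-0.075,0.0263,-0.0125,0],[0.005,-0.125,0.045,-0.0125,0],[0.005,-0.1688,0.06,-0.0125,0],[0.005,-0.1913,0.0675,-0.0125,0],[0.005,-0.1938,0.0688,0,0],[0.005,-0.1938,0.0688,0.0125,0],[0.005,-0.1938,0.0688,0.0125,0],[0.005,-0.1938,0.0688,0.0125,0]]})

```text
clock: 20.5
eef_pos: [0.481, 0.23, 0.1744]
tool_rot: [0.0, 0.991, -0.135, -0.001]
wrist_force: [0.2, -0.2, -0.6]
gripper_width: 0.0143
grasp_force: 29.4
```

```bash
python3 -c "
from h import *
to(.48,.23,.11)"
```

```text
shift [-0.0009  0.0002  0.0644] yaw y -1.841 pos [0.481  0.23   0.1744]
```

Converted, 0.04 m is 0.05, 0.032 m is 0.04.

Request:
steer_hand(ticks={"motion": [[0.005,-0.0013,0,0.0125,0],[0.005,-0.0013,0,0.0225,0],[0.005,-0.0013,0,0.0313,0],[0.005,-0.0013,0,0.04,0],[0.005,-0.0013,0,0.05,0],[0.005,-0.0013,0,0.05,0]]})

```text
clock: 21.1
eef_pos: [0.4789, 0.2302, 0.1342]
tool_rot: [0.0, 0.991, -0.135, -0.001]
wrist_force: [-0.8, 0.1, -0.2]
gripper_width: 0.0144
grasp_force: 29.4
```

Request:
steer_hand(ticks={"motion": [[0.005,0,0,0.0075,0],[0.005,0,0,0.015,0],[0.005,0,0,0.0225,0],[0.005,0,0,0.03,0],[0.005,0,0,0.0325,0],[0.005,0,0,0.0325,0],[0.005,0,0,0.0325,0]]})

```text
clock: 21.8
eef_pos: [0.4795, 0.2304, 0.1095]
tool_rot: [-0.0, 0.991, -0.135, 0.0]
wrist_force: [0.1, 0.4, -0.6]
gripper_width: 0.0142
grasp_force: 29.4
```

Converted, 0.003 m is 0.0038, 0.002 m is 0.0025.

Request:
steer_hand(ticks={"motion": [[0.005,0,0,0.0013,0],[0.005,0,0,0.0025,0],[0.005,0,0,0.0038,0],[0.005,0,0,0.0038,0],[0.005,0,0,0.0038,0]]})

```text
clock: 22.3
eef_pos: [0.4794, 0.2303, 0.1063]
tool_rot: [-0.0, 0.991, -0.135, -0.0]
wrist_force: [-0.6, 0.0, -0.7]
gripper_width: 0.0145
grasp_force: 29.4
```

Converted, 0.002 m is 0.0025, 0.001 m is 0.0013.

Request:
steer_hand(ticks={"motion": [[0.005,0,0,0.0013,0],[0.005,0,0,0.0025,0],[0.005,0,0,0.0025,0],[0.005,0,0,0.0025,0]]})

```text
clock: 22.7
eef_pos: [0.4799, 0.2304, 0.1051]
tool_rot: [-0.0, 0.991, -0.135, 0.001]
wrist_force: [-1.4, 0.0, 5.7]
gripper_width: 0.0144
grasp_force: 30.0
```

Seated. Releasing, then going to the cap.

Converted, -0.1 m is -0.125, -0.08 m is -0.1.

Request:
steer_hand(ticks={"motion": [[0.017,0,0,0,0],[0.02,0,0,0,0],[0.025,0,0,0,0],[0.03,0,0,0,0],[0.035,0,0,0,0],[0.04,0,0,-0.0125,0],[0.045,0,0,-0.05,0],[0.045,0,0,-0.1,0],[0.045,0,0,-0.125,0],[0.045,0,0,-0.125,0]]})

```text
clock: 23.7
eef_pos: [0.4805, 0.2307, 0.208]
tool_rot: [-0.001, 0.991, -0.135, 0.003]
wrist_force: [0.5, -0.3, 0.0]
gripper_width: 0.0452
grasp_force: 0.0
```

```bash
python3 -c "
from h import *
to(.638,.0092,.2)"
```

```text
shift [0.2109 0.1714 0.0087] yaw y -1.841 pos [0.4805 0.2307 0.208 ]
```

Converted, 0.211 m is 0.2638, 0.195 m is 0.2438.

Request:
steer_hand(ticks={"motion": [[0.045,0.05,0.04,0.0025,0],[0.045,0.1,0.0813,0.005,0],[0.045,0.15,0.1225,0.0075,0],[0.045,0.2,0.1625,0.01,0],[0.045,0.2438,0.1975,0.0113,0],[0.045,0.2638,0.2138,0.0113,0],[0.045,0.2638,0.2138,0.0113,0],[0.045,0.2638,0.2138,0.0113,0],[0.045,0.2638,0.2138,0.0113,0]]})

```text
clock: 24.6
eef_pos: [0.6364, 0.0104, 0.1952]
tool_rot: [-0.0, 0.991, -0.134, -0.0]
wrist_force: [0.4, 0.4, -0.5]
gripper_width: 0.045
grasp_force: 0.0
```

Run:
```python
from h import *
def score(n,im,dims,x0,y0,z0,rng):
    g=cv2.GaussianBlur(im.astype(np.float32).mean(2),(0,0),.8); G=np.hypot(cv2.Sobel(g,5,1,0),cv2.Sobel(g,5,0,1)); b=[]
    for x in rng:
        for y in rng:
            v=0
            for z,d in dims:
                q=proj(n,circ(x0+x,y0+y,z0+z,d,90)).astype(np.float32); v+=cv2.remap(G,q[:,:1],q[:,1:],1).mean()
            b.append((v,x0+x,y0+y))
    return np.round(sorted(b)[-1],4)
A=np.load("avg.npz"); r=np.arange(-.008,.0081,.001)
for n,k in(("top","t"),("side","s")): print("cap",n,score(n,A[k],[(.051,.018),(0,.072)],.638,.0092,0,r))
def knob(n,im,c,h=25):
    # centroid of black pixels near predicted knob
    w=im[c[1]-h:c[1]+h,c[0]-h:c[0]+h].max(2); m=(w<45).astype(np.uint8)
    N,_,st,ce=cv2.connectedComponentsWithStats(m); return [(st[i,4],(ce[i]+c-h).round(1)) for i in range(1,N) if st[i,4]>15]
T=cams.capture("top");S=cams.capture("side")
for n,im in(("top",T),("side",S)):
    k=proj(n,[.48,.23,.112])[0]; print("press knob",n,k.round(1),knob(n,im,k.round().astype(int)), "press standing 12mm higher:",proj(n,[.48,.23,.124])[0].round(1))
for n,k in(("top","t"),("side","s")):
    q=proj(n,[.638,.0092,.046])[0]; print("cap knob",n,q.round(1),knob(n,A[k],q.round().astype(int),15))
to(.638,.0092,.039)
```

```text
cap top [4.487942e+02 6.370000e-01 9.200000e-03]
cap side [4.176537e+02 6.380000e-01 1.120000e-02]
press knob top [145.1 252.6] [(np.int32(180), array([137.9, 251. ])), (np.int32(115), array([163.4, 256. ])), (np.int32(73), array([146.1, 252.9]))] press standing 12mm higher: [143.1 252.2]
press knob side [347.2 267.5] [(np.int32(69), array([347.4, 268.9]))] press standing 12mm higher: [347.6 262.6]
cap knob top [271.  169.6] [(np.int32(60), array([271.2, 169.8]))]
cap knob side [257.7 226.7] [(np.int32(24), array([257.8, 227.9]))]
shift [0.0018 0.0008 0.1565] yaw y -1.84 pos [0.6365 0.0104 0.1955]
```

The press knob sits where predicted (top (146,253), side (347,269)). Gripping the cap's knob.

Converted, 0.155 m is 0.1938, 0.14 m is 0.175.

Request:
steer_hand(ticks={"motion": [[0.045,0.0013,0.0013,0.0375,0],[0.045,0.0013,0.0013,0.0875,0],[0.045,0.0013,0.0013,0.1375,0],[0.045,0.0013,0.0013,0.175,0],[0.045,0.0013,0.0013,0.1938,0],[0.045,0.0013,0.0013,0.1938,0],[0.045,0.0013,0.0013,0.1938,0]]})

```text
clock: 25.4
eef_pos: [0.638, 0.0085, 0.0412]
tool_rot: [0.0, 0.991, -0.134, 0.0]
wrist_force: [-0.0, -0.1, 0.2]
gripper_width: 0.045
grasp_force: 0.0
```

Request:
steer_hand(ticks={"motion": [[0.005,0,0,0,0],[0.005,0,0,0,0],[0.005,0,0,0,0],[0.005,0,0,0,0],[0.005,0,0,0,0],[0.005,0,0,0,0],[0.005,0,0,0,0],[0.005,0,0,0,0]]}, squeeze=30)

```text
clock: 26.2
eef_pos: [0.6383, 0.008, 0.0418]
tool_rot: [-0.0, 0.991, -0.135, 0.001]
wrist_force: [-1.0, 1.3, 6.6]
gripper_width: 0.016
grasp_force: 29.3
```

Request:
steer_hand(ticks={"motion": [[0.005,0,0,-0.0125,0],[0.005,0,0,-0.0375,0],[0.005,0,0,-0.0875,0],[0.005,0,0,-0.1375,0],[0.005,0,0,-0.1875,0],[0.005,0,0,-0.225,0],[0.005,0,0,-0.225,0],[0.005,0,0,-0.225,0]]})

```text
clock: 27.0
eef_pos: [0.6375, 0.008, 0.2208]
tool_rot: [0.0, 0.991, -0.135, 0.0]
wrist_force: [-0.2, -0.2, -0.6]
gripper_width: 0.0161
grasp_force: 29.4
```

Run:
```python
from h import *
to(.48,.2297,.21)
S=cams.capture("side"); p=robot.observe()["eef_pos"]
g=cv2.GaussianBlur(S.astype(np.float32).mean(2),(0,0),.8); G=np.hypot(cv2.Sobel(g,5,1,0),cv2.Sobel(g,5,0,1)); b=[]
for dx in np.arange(-.006,.0061,.002):
  for dz in np.arange(-.056,-.026,.002):
    for a in(-.15,-.1,-.05,0,.05,.1,.15):
      q=proj("side",circ(0,0,dz,.072,90)@R.from_euler("y",a).as_matrix().T+p+[dx,0,0]).astype(np.float32)
      q=q[q[:,1]>np.median(q[:,1])]
      b.append((cv2.remap(G,q[:,:1],q[:,1:],1).mean(),dx,dz,a))
print(np.round(sorted(b)[-5:],3))
```

```text
shift [-0.211  -0.1716  0.0107] yaw y -1.841 pos [0.6375 0.008  0.2208]
[[ 2.46617e+02 -2.00000e-03 -4.00000e-02 -5.00000e-02]
 [ 2.48175e+02  0.00000e+00 -4.00000e-02 -5.00000e-02]
 [ 2.49549e+02 -2.00000e-03 -4.00000e-02 -1.00000e-01]
 [ 2.49695e+02  2.00000e-03 -4.00000e-02  5.00000e-02]
 [ 2.53560e+02  0.00000e+00 -4.00000e-02  0.00000e+00]]
```

Cap held level. Carrying it over the pot.

Converted, -0.211 m is -0.2638, -0.18 m is -0.225.

Request:
steer_hand(ticks={"motion": [[0.005,-0.0188,-0.015,0,0],[0.005,-0.0563,-0.0463,0,0],[0.005,-0.1,-0.0813,0,0],[0.005,-0.1438,-0.1175,0,0],[0.005,-0.1875,-0.1525,0,0],[0.005,-0.225,-0.1825,0,0],[0.005,-0.2563,-0.2088,0,0],[0.005,-0.2638,-0.2145,0.025,0],[0.005,-0.2638,-0.2145,0.05,0],[0.005,-0.2638,-0.2145,0.05,0]]})

```text
clock: 28.05
eef_pos: [0.4783, 0.2296, 0.1771]
tool_rot: [0.001, 0.991, -0.134, -0.003]
wrist_force: [-0.8, 0.6, -0.3]
gripper_width: 0.0159
grasp_force: 29.4
```

```bash
python3 -c "
from h import *
to(.48,.23,.136)"
```

```text
shift [ 0.0018 -0.001   0.0411] yaw y -1.84 pos [0.4783 0.2296 0.1771]
```

Converted, 0.03 m is 0.0375, 0.027 m is 0.0338.

Request:
steer_hand(ticks={"motion": [[0.005,0,0,0.01,0],[0.005,0,0,0.02,0],[0.005,0,0,0.0275,0],[0.005,0,0,0.0338,0],[0.005,0,0,0.0375,0],[0.005,0,0,0.0375,0],[0.005,0,0,0.0375,0]]})

```text
clock: 28.75
eef_pos: [0.4803, 0.2297, 0.1505]
tool_rot: [-0.0, 0.991, -0.135, 0.0]
wrist_force: [0.2, -0.1, -1.2]
gripper_width: 0.0159
grasp_force: 29.4
```

Request:
steer_hand(ticks={"motion": [[0.005,0,0,0.0038,0],[0.005,0,0,0.0075,0],[0.005,0,0,0.01,0],[0.005,0,0,0.0113,0],[0.005,0,0,0.0113,0],[0.005,0,0,0.0113,0]]})

```text
clock: 29.35
eef_pos: [0.4802, 0.2297, 0.1414]
tool_rot: [-0.0, 0.991, -0.135, 0.0]
wrist_force: [-0.0, -0.7, -0.6]
gripper_width: 0.016
grasp_force: 29.4
```

Converted, 0.006 m is 0.0075, 0.005 m is 0.0063.

Request:
steer_hand(ticks={"motion": [[0.005,0,0,0.0025,0],[0.005,0,0,0.0038,0],[0.005,0,0,0.005,0],[0.005,0,0,0.0063,0],[0.005,0,0,0.0075,0],[0.005,0,0,0.0075,0],[0.005,0,0,0.0075,0]]})

```text
clock: 30.05
eef_pos: [0.4802, 0.2297, 0.1353]
tool_rot: [-0.0, 0.991, -0.135, -0.0]
wrist_force: [0.3, -0.4, -1.1]
gripper_width: 0.0156
grasp_force: 29.4
```

Converted, 0.002 m is 0.0025, 0.001 m is 0.0013.

Request:
steer_hand(ticks={"motion": [[0.005,0,0,0.0013,0],[0.005,0,0,0.0025,0],[0.005,0,0,0.0025,0],[0.005,0,0,0.0025,0]]})

```text
clock: 30.45
eef_pos: [0.4812, 0.2299, 0.135]
tool_rot: [-0.001, 0.991, -0.135, 0.002]
wrist_force: [-0.9, -1.2, 11.0]
gripper_width: 0.0159
grasp_force: 30.5
```

Contact at the seat height (TCP 0.135 against 0.1355 expected). Releasing and backing off.

Converted, -0.09 m is -0.1125, -0.07 m is -0.0875.

Request:
steer_hand(ticks={"motion": [[0.018,0,0,0,0],[0.022,0,0,0,0],[0.028,0,0,0,0],[0.035,0,0,0,0],[0.045,0,0,0,0],[0.045,0,0,-0.0125,0],[0.045,0,0,-0.05,0],[0.045,0,0,-0.0875,0],[0.045,0,0,-0.1125,0],[0.045,0,0,-0.1125,0]]})

```text
clock: 31.45
eef_pos: [0.4812, 0.23, 0.2267]
tool_rot: [-0.001, 0.991, -0.135, 0.003]
wrist_force: [0.1, 0.1, -1.1]
gripper_width: 0.0451
grasp_force: 0.0
```

Request:
steer_hand(ticks={"motion": [[0.045,0.0375,0.05,0,0],[0.045,0.0625,0.1,0,0],[0.045,0.0875,0.15,0,0],[0.045,0.1125,0.2,0,0],[0.045,0.125,0.25,0,0],[0.045,0.125,0.3,0,0],[0.045,0.125,0.3,0,0],[0.045,0.125,0.3,0,0],[0.045,0.125,0.3,0,0]]})

```text
clock: 32.35
eef_pos: [0.5125, -0.0274, 0.2231]
tool_rot: [-0.0, 0.991, -0.134, -0.0]
wrist_force: [0.6, 0.0, 0.9]
gripper_width: 0.0452
grasp_force: 0.0
```

Run:
```python
from h import *
A=np.load("avg.npz")
for n,k in(("top","t"),("side","s")):
    im=cams.capture(n); g=cv2.GaussianBlur(im.astype(np.float32).mean(2),(0,0),.8); G=np.hypot(cv2.Sobel(g,5,1,0),cv2.Sobel(g,5,0,1)); b=[]
    for x in np.arange(-.006,.0061,.002):
      for y in np.arange(-.006,.0061,.002):
        for dz in np.arange(-.006,.0121,.002):
          v=0
          for z,d in((.094,.072),(.145,.018)):
            q=proj(n,circ(.48+x,.23+y,z+dz,d,90)).astype(np.float32)
            v+=cv2.remap(G,q[:,:1],q[:,1:],1).mean()
          b.append((v,x,y,dz))
    print(n,np.round(sorted(b)[-4:],3).tolist())
    c=proj(n,[.48,.23,.14])[0].round().astype(int); w=im[c[1]-12:c[1]+12,c[0]-12:c[0]+12].max(2)<45
    yx=np.argwhere(w).mean(0); print("knob",yx[::-1]+c-12,"pred",proj(n,[.48,.23,.14])[0])
print(robot.observe()["wrist_force"],robot.observe()["clock"])
```

```text
top [[442.665, 0.0, -0.004, 0.006], [447.148, 0.0, -0.002, -0.004], [447.194, 0.0, -0.004, 0.004], [450.752, 0.0, -0.002, -0.002]]
knob [141.43010753 251.48387097] pred [140.48969816 251.61341521]
side [[369.65, 0.0, -0.002, -0.006], [370.215, 0.002, 0.004, -0.002], [372.025, 0.002, 0.006, 0.0], [374.213, 0.0, 0.0, -0.006]]
knob [347.83673469 257.57142857] pred [348.11325974 255.88281558]
[-0.17420897  0.12726275  0.22826314] 32.45
```

The cap knob is at its predicted place in both views, allowing for the same side-camera bias seen earlier. Handing in.

```bash
python3 -c "
from station import robot, cams, ticket
print(ticket.hand_in())"
```

```text
the job is handed in; nothing more can be done
None
```

The set is put together on the saucer – cup, filter pot, press and cap, each let go at its expected seat height – and handed in at about 32 s with the jar, garlic and tea light never touched; the judge returned no verdict.

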